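# Check the depth of a housing with a dial depth gauge

### The job

The offcut of square stock is still sitting in the wide housing (the groove across the wooden rail) from the test fit: lift it out and set it down on the bench beside the rail. Then pick up the dial depth gauge from its steel plate and measure the housing at the pencil cross on its floor: base square across the housing and flat on both shoulders, plunger tip on the cross, pressed down lightly with about 8 N. Finish while still holding the gauge pressed there so that the dial can be read, and do not knock over the glue bottle.

Things in the scene. Friction and masses are not known exactly. Their poses are not given: they have to be found in the camera images.
- rail: Pale wooden rail, 130 (x) x 260 mm (y), fixed, on a black non-slip mat (165 x 300 x 3 mm). Origin: on the bench under its centre, z up; top face 35 mm above the bench. Two housings (flat-bottomed grooves) cross it along its x: the wide one, 41.5 mm wide, 14 mm deep, middle at y = +45 mm; a narrow one, 24 mm wide, 8 mm deep, at y = -75 mm.
- spot (a point): The pencil cross on the wide housing's floor (21 mm above the bench), in the middle of its width, from 20 mm nearer to 25 mm farther along x than the rail's middle. Hidden by the test piece at first; its line is carried over the rail's top, 42 mm out each side of the housing. Axes as the rail's.
- test_piece: Loose pine offcut of square stock, 38 mm (its x) by 110 mm (its y) by 38 mm high, 80 g. It stands in the wide housing, its long side along the housing, with 1.75 mm play on each side, and rises 24 mm above the rail's top face. Origin: centre of its underside, z up.
- gauge: Dial depth gauge, about 0.3 kg, upright on the steel plate. Origin: centre of its base's underside, where the plunger comes out; z up, y along the base, dial face to -x. Base 22 (x) x 100 mm (y), 16 mm high (ends 10). Above it a stem and a round dial case, 55 mm across, 22 mm thick along x with flat front and back, centre 68 mm up; a cap on top ends 109 mm up.
- dial (a point): Centre of the gauge's dial case, 68 mm above the underside of its base; axes as the gauge's. The place to grip, closing along the gauge's x (22 mm).
- gauge_tip (a point): Tip of the plunger, on the gauge's axis; axes as the gauge's.
- plunger (a joint): How far the plunger tip stands out below the base (m): 0 when flush, as when it stands on its plate; 0.020 when hanging free. A spring pushes it out with 1.25 N at 0 and 0.75 N at 0.020. With the base flat over the 14 mm housing it reads 0.014.
- zero_plate: Ground steel plate, 60 (x) x 125 (y) x 12 mm, fixed on the bench, on which the gauge stands at the start, in the middle and lined up with it. Origin: centre of its underside.
- glue_bottle: Glue bottle, 41 x 62 x 190 mm, standing; origin at the centre of its foot. Not to be knocked over.
- housing (a point): Middle of the wide housing, level with the rail's top face (35 mm above the bench); axes as the rail's: x along the housing, y across it.

How it is judged:
By the outcome, as a careful person would: the job done as asked, in the order asked, and still so for the second after the job is handed in, while the arm keeps its last pose, push and grip.
It also fails if it takes over 58 s, if anything falls off the work surface, if the arm or the gripper's body presses on something with over 40 N, if the wrist force passes 120 N, or if a joint passes its speed limit or range.

### The arm

A 7-joint arm with a two-finger parallel gripper is mounted at the origin on the work surface; the furniture and walls round the work are solid. World frame = base frame: x ahead of the robot, y to its left, z up, the work surface at z = 0. Lengths are in m, angles in rad, forces in N, time in s.
With the tool pointing down it reaches from about 0.4 to 0.85 m from the base axis. Payload 4.5 kg.
Tool frame: the origin (TCP) lies midway between the tips of the shut fingers; the grasp point (between the pads) lies 19 mm behind it; z points along the fingers, y is the line along which they close (so a half turn about z gives the same grasp; the last joint's range is limited). The gripper opens to 88 mm and grips with 3 to 60 N. Pads are 18 mm wide; open, the fingers measure 123 mm over their backs; the gripper's body (75 mm by 187 mm) begins 45 mm behind the grasp point.
Start: joints at [1.343, 0.689, -0.195, 1.565, 0.157, 0.902, -0.215], TCP at [0.162, -0.604, 0.239] pointing down, gripper open.
Joint ranges: [-3.01, 3.01], [-0.46, 2.08], [-1.47, 1.51], [0.13, 2.56], [-1, 4.14], [0.04, 2.09], [-2.66, 2.66]. Speed limits (rad/s): [2.57, 2.57, 3.14, 3.14, 3.14, 3.14, 3.14].

### API

Orientations are given as a unit quaternion [x, y, z, w].
In Python, from plant import * gives the robot as it stands.
- The arm moves only by the tool send_rows, never from a script. Its argument "targets" is a list of rows, each a list of 2 entries, a list of its own where there are three numbers: the shift along the tool's x, y, z in units of 0.3 m (1.0 is 0.3 m), then the turn, a rotation vector about the tool's x, y, z in units of pi rad (1.0 is pi rad). A call has 1 to 12 rows; each row is the pose to reach, as a shift and turn from the pose commanded when the call began, along the tool's axes at that moment, turning the shorter way round; what a row does not reach only later rows make up. A row lasts 1/8 s, in which the tool goes at most 62.5 mm and 10.7 degrees, less where a joint would pass 70% of its speed; a pose out of reach is approached as far as the arm can. A call with a number of a shift or a turn outside -1 to 1 is refused whole. A call with a gripper value outside its range is refused whole. "fingers" is the opening, from 0 (shut) to 1 (fully open), set as the call begins (left out, the last holds). The fingers move at their own pace and stop on an object; "newtons" is the grip in N (left out, the last holds). Time passes only in rows, so rows that repeat a pose let the fingers close. It gives the time, the measured TCP pose, the force, the opening and the grip force at its end, in the units of the state.
- get_state(): the state, without advancing time (a new reading comes with each control period).
- snapshot(name): name is "scene" or "side" or "wrist"; returns a dict with "img" (480x640x3 uint8, blue, green, red), "fx", "fy", "cx", "cy" (pixels), "k1" (the pictures are not rectified: a ray, as slopes to the right and down, at radius r is drawn at 1 + k1 r^2 times it, then the intrinsics apply), "cam_to_world" (4x4, takes a point from camera to world coordinates); the wrist camera has in their place "T_tool_cam" (4x4, takes a point from camera to tool coordinates, whose origin is the TCP and whose axes are the flange's). Camera axes: x right, y down, z forward; pixel columns grow to the right and rows downward; lengths in m; the calibration is good to about 2 mm. A picture is of the moment at which its call begins: read the wrist's pose just before it. There is no depth.
- finish_job(): hands the job in; it is judged then, once.
The state is a dict: "clock": time; "q": joint angles; "qd": joint speeds; "joint_torque": joint torques, N m; "tool_pos": TCP position; "eef_rot": TCP orientation; "contact_force": force on the tool from outside, world axes, zero at the start; "moment": the same for the moment, N m; "opening": opening from 0.0 (shut) to 1.0 (fully open); "finger_force": force on a finger pad.
Only numpy, scipy, OpenCV 4.12 (cv2) and the standard library are available. Lean on these libraries where they do the work, as an engineer would, in place of code of your own. Each camera call takes 0.05 s, during which the arm holds its last target. There are 200 camera calls.

## Working session

There is one attempt and no reset: what is moved stays moved. The work goes in short steps, Python scripts to look and compute and a tool call to move; the robot and the scene stay as the last step left them, time stands still between calls to the robot, and variables do not carry over. Pictures are saved under pics/ and viewed, at most 10 in all, crops included, and the job is handed in when it is done.

Besides the shell and the picture viewer there is one more tool, called after ">>>" as name(argument=value, ...), one argument or row to a line, values as JSON. send_rows: Moves the arm, as the interface text tells. Its arguments: {"type":"object","properties":{"targets":{"type":"array"},"fingers":{"type":"number"},"newtons":{"type":"number"}},"required":["targets"]}

```bash
mkdir -p pics; ls
python3 - <<'E'
from plant import *
import cv2
for n in("scene","side"):
    s=snapshot(n); cv2.imwrite(f"pics/{n}0.png",s["img"])
    print(n,{k:(v.tolist() if hasattr(v,'tolist') else v) for k,v in s.items() if k!="img"})
print(get_state())
E
```

```text
pics
scene {'fx': 441.18573764354016, 'fy': 441.18573764354016, 'cx': 314.591172254925, 'cy': 241.4529631842536, 'k1': -0.03909965091706911, 'cam_to_world': [[-0.5901668848856386, -0.5587999350211138, 0.5826196706298031, -0.17301671666870908], [-0.80701519924271, 0.4269066153030294, -0.40801618840648973, 0.4469254826103936], [-0.020724772028426014, -0.7109805724708026, -0.7029061881883382, 0.8072084032830951], [0.0, 0.0, 0.0, 1.0]]}
side {'fx': 465.7760253785512, 'fy': 465.7760253785512, 'cx': 320.89044177850104, 'cy': 236.92689535403892, 'k1': -0.017393060967299766, 'cam_to_world': [[0.8967533281637444, 0.36290486356236484, -0.25324598403534193, 0.778487887110088], [0.4425305419952155, -0.7348370002342561, 0.5139857026106276, -0.6282865757022558], [0.00043339204901302893, -0.5729874720179327, -0.8195640115828847, 1.114646584945623], [0.0, 0.0, 0.0, 1.0]]}
{'clock': 0.1, 'q': array([ 1.34280228,  0.6899192 , -0.19452331,  1.56622525,  0.15726538,
        0.90252163, -0.21510457]), 'qd': array([-3.96269655e-04, -3.54104601e-03, -1.64726591e-04, -2.63245587e-03,
        4.68519761e-05,  4.90231399e-04,  7.08741646e-04]), 'joint_torque': array([-2.76317798e-03, -5.28491235e+01, -1.27108164e+00, -1.53836221e+01,
       -5.25095186e-02,  1.94596119e-03,  5.35894708e-05]), 'tool_pos': array([ 0.16157713, -0.6031601 ,  0.23798235]), 'eef_rot': array([ 9.91441532e-01,  1.30548753e-01, -1.56874378e-04, -8.28411903e-04]), 'contact_force': array([-0.48910767,  0.04235705, -0.59023394]), 'moment': array([-0.0545931 ,  0.01577969, -0.01898097]), 'finger_force': 0.0, 'opening': 0.9985639027764487}
```

View pics/scene0.png

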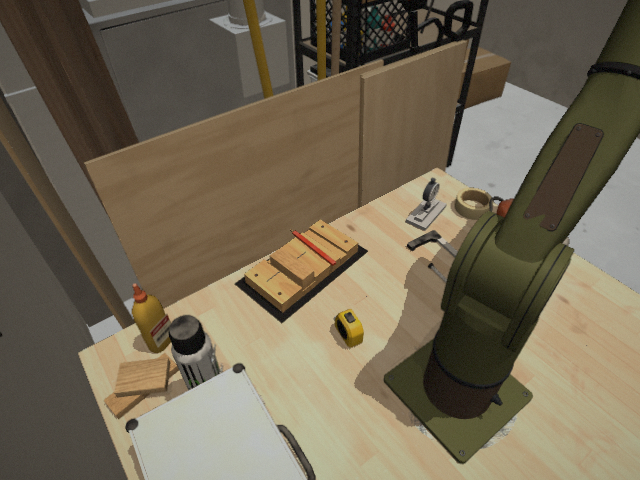

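View pics/side0.png

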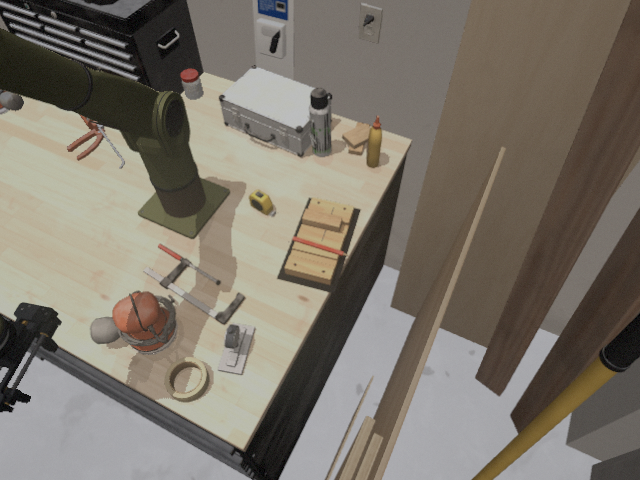

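The scene picture shows the rail at about (300,268) with the test piece at (293,265), the gauge at (428,205) and the bottle at (150,320). In the side picture they are at (320,240), (323,215), (235,345) and (374,145). I'll enlarge the rail and the gauge.

Run:
```python
import cv2,numpy as np
a=cv2.imread("pics/scene0.png");b=cv2.imread("pics/side0.png")
def c(im,x,y,w,h,W,H): return cv2.resize(im[y:y+h,x:x+w],(W,H),interpolation=cv2.INTER_CUBIC)
# rows: rails 400x300 each scale; gauges
top=np.hstack([c(a,230,215,140,105,400,300),c(b,270,190,100,105,400,300)[:, :]])
bot=np.hstack([c(a,400,170,60,60,300,300),c(b,205,310,60,75,240,300),np.zeros((300,260,3),np.uint8)])
cv2.imwrite("pics/crop0.png",np.vstack([top,bot]))
```

```text
(no output)
```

View pics/crop0.png

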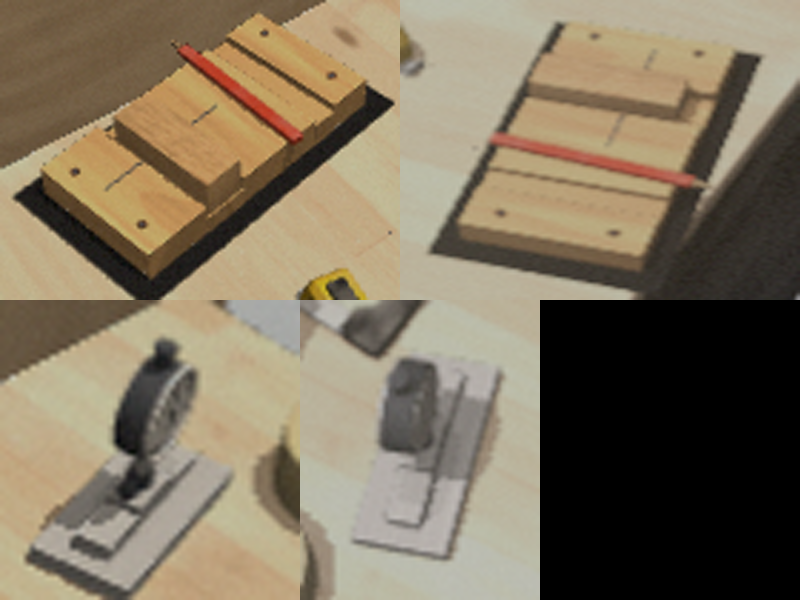

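The crops show the test piece in the wide housing with the pencil line on both sides of it, and a red pencil lying on the rail's top between the housings. The gauge stands on its plate with its dial facing the robot. Next I'll get rough world positions.

```bash
cat > h.py <<'E'
import numpy as np,cv2
from scipy.spatial.transform import Rotation as R
def ray(s,px,T=None):
    K=np.array([[s["fx"],0,s["cx"]],[0,s["fy"],s["cy"]],[0,0,1]])
    d=cv2.undistortPoints(np.array(px,float).reshape(-1,1,2),K,np.array([s["k1"],0,0,0.]))[:,0]
    T=s["cam_to_world"] if T is None else T
    T=np.array(T)
    return T[:3,3],np.c_[d,np.ones(len(d))]@T[:3,:3].T
def plane(s,px,z,T=None):
    o,d=ray(s,px,T); return o+d*((z-o[2])/d[:,2])[:,None]
def proj(s,P,T=None):
    T=np.array(s["cam_to_world"] if T is None else T)
    p=(np.atleast_2d(P)-T[:3,3])@T[:3,:3]; d=p[:,:2]/p[:,2:]
    d=d*(1+s["k1"]*(d**2).sum(1))[:,None]
    return d*[s["fx"],s["fy"]]+[s["cx"],s["cy"]]
def tool(st):
    T=np.eye(4);T[:3,:3]=R.from_quat(st["eef_rot"]).as_matrix();T[:3,3]=st["tool_pos"];return T
def rel(st,pos,rot=None):
    """shift/turn in units from measured pose"""
    A=R.from_quat(st["eef_rot"]); s=A.inv().apply(np.array(pos)-st["tool_pos"])/0.3
    t=(A.inv()*rot).as_rotvec()/np.pi if rot is not None else 0
    return s.round(4),np.round(t,4)
E
python3 - <<'E'
from plant import *; from h import *
a=snapshot("scene");b=snapshot("side")
pr=lambda n,v:print(n,v.round(3).tolist())
pr("mat scene L,B,R",plane(a,[(235.2,283.3),(281.5,319),(366.5,250.7)],.003))
pr("railtop scene",plane(a,[(230+42/2.857,215+172/2.857),(230+152/2.857,215+255/2.857),(230+365/2.857,215+87/2.857),(230+262/2.857,215+14/2.857)],.035))
pr("plate scene",plane(a,[(405.6,221.2),(424.4,228.4),(446,204.4)],.012))
f=lambda x,y:(270+x/4,190+y/2.857)
pr("mat side",plane(b,[f(430,252),f(630,288),f(760,57)],.003) if 0 else plane(b,[f(30,252),f(240,288),f(362,57)],.003))
pr("railtop side",plane(b,[f(155,22),f(335,52),f(238,258),f(60,228)],.035))
g=lambda x,y:(205+(x-300)/4,310+(y-300)/4)
pr("plate side",plane(b,[g(413,352),g(500,365),g(447,556),g(352,542)],.012))
hb=cv2.cvtColor(b["img"],cv2.COLOR_BGR2HSV)
pr("bottle side foot",plane(b,[(373,165)],0)); pr("scene foot",plane(a,[(157,350)],0))
pr("case side corners",plane(a,[(300,300)],0))
s=get_state();w=snapshot("wrist");print(np.round(w["T_tool_cam"],3).tolist(),w["fx"],w["cx"],w["cy"],w["k1"])
E
```

```text
mat scene L,B,R [[0.494, 0.214, 0.003], [0.341, 0.182, 0.003], [0.387, -0.105, 0.003]]
railtop scene [[0.476, 0.194, 0.035], [0.351, 0.168, 0.035], [0.391, -0.078, 0.035], [0.521, -0.064, 0.035]]
plate scene [[0.4, -0.254, 0.012], [0.35, -0.273, 0.012], [0.382, -0.393, 0.012]]
mat side [[0.389, -0.108, 0.003], [0.535, -0.079, 0.003], [0.499, 0.212, 0.003]]
railtop side [[0.348, 0.162, 0.035], [0.486, 0.185, 0.035], [0.528, -0.067, 0.035], [0.406, -0.091, 0.035]]
plate side [[0.356, -0.277, 0.012], [0.41, -0.26, 0.012], [0.445, -0.381, 0.012], [0.389, -0.399, 0.012]]
bottle side foot [[0.46, 0.404, 0.0]]
scene foot [[0.435, 0.436, 0.0]]
case side corners [[0.362, 0.118, 0.0]]
[[0.001, -0.951, -0.308, 0.081], [1.0, 0.001, -0.0, 0.0], [0.001, -0.308, 0.951, -0.147], [0.0, 0.0, 0.0, 1.0]] 353.81817444248213 319.24552177037515 235.4506931461594 -0.03036288098707761
```

```bash
cat >> h.py <<'E'
def down(yaw): # tool x axis at world angle yaw (deg), z down
    return R.from_euler('z',yaw,degrees=True)*R.from_quat([1,0,0,0])
E
python3 - <<'E'
from plant import *; from h import *
a=snapshot("scene");b=snapshot("side");s=get_state()
print("edge scene",plane(a,[(90,345),(370,215),(440,170)],0).round(3).tolist(),"edge side",plane(b,[(405,150),(300,370)],0).round(3).tolist())
print("tape",plane(a,[(348,330)],.02).round(3).tolist())
for p in([.30,-.25,.28],[.42,.06,.28]): print(rel(s,p,down(9.5)))
print(R.from_quat(s["eef_rot"]).as_matrix().round(3))
E
```

```text
edge scene [[0.534, 0.55, 0.0], [0.487, -0.205, 0.0], [0.514, -0.516, 0.0]] edge side [[0.53, 0.516, 0.0], [0.564, -0.307, 0.0]]
tape [[0.222, 0.091, 0.02]]
(array([ 0.7502, -1.0192, -0.1378]), array([-0.0001,  0.    ,  0.0306]))
(array([ 1.4041, -1.9138, -0.1375]), array([-0.0001,  0.    ,  0.0306]))
[[ 0.966  0.259 -0.   ]
 [ 0.259 -0.966  0.   ]
 [-0.    -0.    -1.   ]]
```

>>> send_rows(
  targets=[
    [[0.7,-0.96,-0.14],[0,0,0.0306]],
    [[0.7,-0.96,-0.14],[0,0,0.0306]],
    [[0.7,-0.96,-0.14],[0,0,0.0306]],
    [[0.7,-0.96,-0.14],[0,0,0.0306]],
    [[0.7,-0.96,-0.14],[0,0,0.0306]],
    [[0.7,-0.96,-0.14],[0,0,0.0306]],
    [[0.7,-0.96,-0.14],[0,0,0.0306]],
  ],
  fingers=0.68,
)

```text
clock: 1.23
tool_pos: [0.2916, -0.2683, 0.2814]
eef_rot: [0.996, 0.086, 0.001, -0.0]
contact_force: [0.3, -1.1, -0.1]
opening: 0.68
finger_force: 0.0
```

Run:
```python
from plant import *; from h import *
s=get_state();w=snapshot("wrist");cv2.imwrite("pics/w1.png",w["img"])
print(s["clock"],s["tool_pos"],s["q"],s["opening"]);print(rel(s,[.42,.06,.26],down(9.5)))
np.save("w1T.npy",tool(s)@w["T_tool_cam"])
```

```text
1.225 [ 0.2915594  -0.26834654  0.28136639] [ 0.76869703  0.33279309 -0.19152204  2.14705318  0.09917234  0.66882341
 -0.8882221 ] 0.6797320265287644
(array([ 0.61  , -1.0045,  0.0719]), array([ 0.    , -0.0004,  0.0023]))
```

>>> send_rows(
  targets=[
    [[0.6,-1.0,0.06],[0,0,0.002]],
    [[0.6,-1.0,0.06],[0,0,0.002]],
    [[0.6,-1.0,0.06],[0,0,0.002]],
    [[0.6,-1.0,0.06],[0,0,0.002]],
    [[0.6,-1.0,0.06],[0,0,0.002]],
    [[0.6,-1.0,0.06],[0,0,0.002]],
    [[0.6,-1.0,0.06],[0,0,0.002]],
    [[0.6,-1.0,0.06],[0,0,0.002]],
    [[0.6,-1.0,0.06],[0,0,0.002]],
  ],
)

```text
clock: 2.4
tool_pos: [0.4179, 0.0523, 0.2626]
eef_rot: [0.997, 0.078, -0.0, 0.001]
contact_force: [-0.5, 1.0, -0.2]
opening: 0.683
finger_force: 0.0
```

Run:
```python
from plant import *; from h import *
s=get_state();w=snapshot("wrist");cv2.imwrite("pics/w2.png",w["img"])
print(s["clock"],s["tool_pos"],s["q"].round(3))
np.savez("w2.npz",T=tool(s)@w["T_tool_cam"])
im=w["img"];g=cv2.imread("pics/w1.png")
cv2.imwrite("pics/w12.png",np.hstack([cv2.resize(g,(400,300)),cv2.resize(im,(400,300))]))
```

```text
2.4 [0.41786761 0.05233489 0.26260061] [-0.087  0.397 -0.209  2.112  0.135  0.646 -1.804]
```

View pics/w2.png

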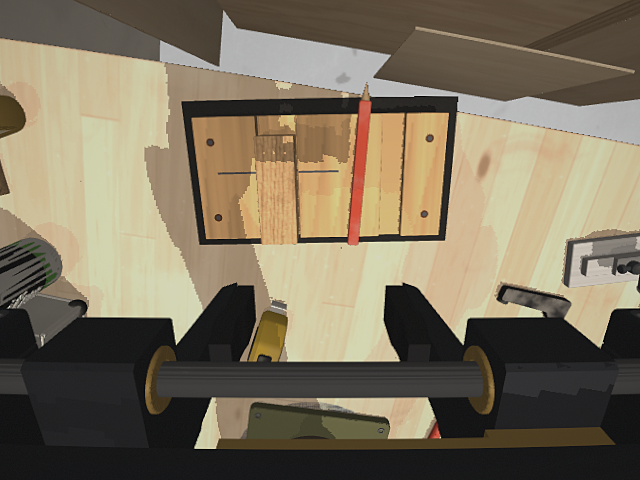

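The wrist view shows the mat corners at about (184,101), (458,97), (445,241) and (200,245), and the pencil lines at (237,173) and (318,171). The test piece spans x 256–297 and y 136–244, the red pencil is at (360,170), and the gauge is at the right edge. I'll measure these.

Run:
```python
from plant import *; from h import *
w=snapshot("wrist");im=cv2.imread("pics/w2.png");T=np.load("w2.npz")["T"]
hsv=cv2.cvtColor(im,cv2.COLOR_BGR2HSV)
def rect(mask,z,k):
    c=max(cv2.findContours(mask,0,2)[0],key=cv2.contourArea)
    P=plane(w,c[:,0].astype(float),z,T)[:,:2]
    r=cv2.minAreaRect((P*1000).astype(np.float32)); print(k,r); return r
m=((hsv[...,2]<45)*255).astype(np.uint8); m[:85]=0;m[260:]=0;m[:,:170]=0;m[:,470:]=0
r=rect(m,.003,"mat")
# rail top: hole within mat
hull=np.zeros_like(m);c=max(cv2.findContours(m,0,2)[0],key=cv2.contourArea);cv2.drawContours(hull,[c],-1,255,-1)
red=((hsv[...,2]>60)&((hsv[...,0]<6)|(hsv[...,0]>174))&(hsv[...,1]>140))*255
red=red.astype(np.uint8);red[:80]=0;red[260:]=0;red[:,:300]=0;red[:,420:]=0
rp=rect(red,.042,"pencil")
# pencil line: dark/blueish thin
for x0,x1 in((215,255),(300,340)):
    sub=im[160:185,x0:x1].astype(int); ys=[]
    gsum=sub.sum(2); 
    rows=gsum.argmin(0)+160; ok=gsum.min(0)<np.median(gsum)*.75
    xs=np.arange(x0,x1)[ok];P=plane(w,np.c_[xs,rows[ok]],.035,T)
    print("line",len(xs),xs.min(),xs.max(),P[0].round(4),P[-1].round(4),np.median(P,0).round(4))
print("piece top corners",plane(w,[(256,138),(297,136),(297,244),(261,244)],.059,T).round(4).tolist())
print("rail top corners",plane(w,[(192,117),(450,112),(441,236),(205,239)],.035,T).round(4).tolist())
print("housing edges behind piece, top",plane(w,[(256,118),(296,116)],.035,T).round(4).tolist())
```

```text
mat ((431.27447509765625, 106.40260314941406), (163.8810577392578, 193.40673828125), 9.862349510192871)
pencil ((449.67413330078125, 16.387102127075195), (148.980712890625, 12.542040824890137), 5.687108516693115)
line 37 218 254 [0.4295 0.1622 0.035 ] [0.4364 0.1246 0.035 ] [0.4324 0.1433 0.035 ]
line 40 300 339 [0.4449 0.0769 0.035 ] [0.4594 0.0378 0.035 ] [0.4481 0.0567 0.035 ]
piece top corners [[0.4729, 0.1222, 0.059], [0.4808, 0.0836, 0.059], [0.3724, 0.0686, 0.059], [0.3665, 0.106, 0.059]]
rail top corners [[0.4819, 0.1924, 0.035], [0.5272, -0.0638, 0.035], [0.3982, -0.0886, 0.035], [0.3536, 0.1715, 0.035]]
housing edges behind piece, top [[0.4907, 0.1282, 0.035], [0.4988, 0.0886, 0.035]]
```

Run:
```python
from plant import *; from h import *
s=get_state();print(s["tool_pos"],s["contact_force"]);print(rel(s,[.4232,.0955,.0395],down(9.9)))
```

```text
[0.41799186 0.05292839 0.26275071] [-0.30010744  0.87928849  0.13365268]
(array([ 0.0394, -0.1379,  0.7441]), array([ 0.0002,  0.0001, -0.0051]))
```

>>> send_rows(
  targets=[
    [[0.039,-0.138,0.2],[0,0,-0.005]],
    [[0.039,-0.138,0.4],[0,0,-0.005]],
    [[0.039,-0.138,0.55],[0,0,-0.005]],
    [[0.039,-0.138,0.65],[0,0,-0.005]],
    [[0.039,-0.138,0.71],[0,0,-0.005]],
    [[0.039,-0.138,0.742],[0,0,-0.005]],
    [[0.039,-0.138,0.742],[0,0,-0.005]],
  ],
)

```text
clock: 3.38
tool_pos: [0.4255, 0.0969, 0.0415]
eef_rot: [0.996, 0.09, -0.002, 0.0]
contact_force: [1.3, -2.3, -0.1]
opening: 0.679
finger_force: 0.0
```

>>> send_rows(
  targets=[
    [[0,0,0],[0,0,0]],
    [[0,0,0],[0,0,0]],
    [[0,0,0],[0,0,0]],
    [[0,0,0],[0,0,0]],
    [[0,0,0],[0,0,0]],
  ],
  fingers=0.0,
  newtons=20,
)

```text
clock: 4.0
tool_pos: [0.4254, 0.0974, 0.0422]
eef_rot: [0.996, 0.087, -0.002, 0.0]
contact_force: [0.2, -0.7, 3.6]
opening: 0.431
finger_force: 20.0
```

>>> send_rows(
  targets=[
    [[0,0,-0.03],[0,0,0]],
    [[0,0,-0.08],[0,0,0]],
    [[0,0,-0.18],[0,0,0]],
    [[0.0,0.0,-0.3],[0,0,0]],
    [[0.02,-0.12,-0.35],[0,0,0]],
    [[0.056,-0.31,-0.35],[0,0,0]],
    [[0.09,-0.48,-0.3],[0,0,0]],
    [[0.093,-0.525,-0.2],[0,0,0]],
    [[0.093,-0.525,-0.08],[0,0,0]],
    [[0.093,-0.525,0.0],[0,0,0]],
    [[0.093,-0.525,0.045],[0,0,0]],
    [[0.093,-0.525,0.045],[0,0,0]],
  ],
)

```text
clock: 5.5
tool_pos: [0.4246, 0.2573, 0.0277]
eef_rot: [0.996, 0.088, -0.003, 0.001]
contact_force: [0.3, -0.6, -0.5]
opening: 0.43
finger_force: 20.0
```

Run:
```python
from plant import *; from h import *
s=get_state();print(s["clock"],s["tool_pos"],s["contact_force"],s["opening"],s["finger_force"]);a=snapshot("scene")
cv2.imwrite("pics/s3.png",cv2.resize(a["img"][200:380,120:400],(784,504)))
```

```text
5.5 [0.42462351 0.25726981 0.02772252] [ 0.3377939  -0.6226816  -0.53278769] 0.4295700870746478 19.990634322166443
```

View pics/s3.png

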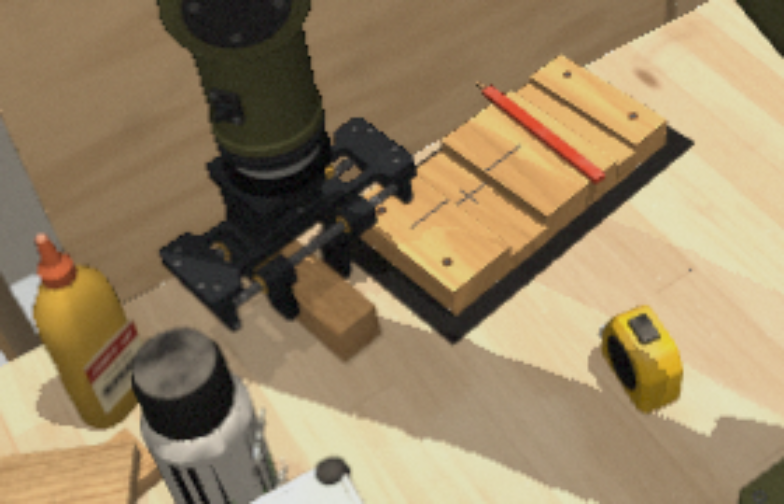

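The piece is held just above the bench beside the rail, and the pencil cross on the housing floor is now visible at about (468,196) in the crop. I'll lower it, release it and retreat.

>>> send_rows(
  targets=[
    [[0,0,0.01],[0,0,0]],
    [[0,0,0.018],[0,0,0]],
    [[0,0,0.022],[0,0,0]],
    [[0,0,0.022],[0,0,0]],
  ],
)

```text
clock: 6.05
tool_pos: [0.4252, 0.2574, 0.0218]
eef_rot: [0.996, 0.087, -0.002, 0.0]
contact_force: [0.4, -0.0, -0.6]
opening: 0.43
finger_force: 20.0
```

>>> send_rows(
  targets=[
    [[0,0,0],[0,0,0]],
    [[0,0,0],[0,0,0]],
    [[0,0,0],[0,0,0]],
    [[0,0,0],[0,0,0]],
  ],
  fingers=0.65,
)

```text
clock: 6.55
tool_pos: [0.4252, 0.2575, 0.0217]
eef_rot: [0.996, 0.088, -0.002, 0.0]
contact_force: [-0.1, 0.6, 0.6]
opening: 0.652
finger_force: 0.0
```

>>> send_rows(
  targets=[
    [[0,0,-0.05],[0,0,0]],
    [[0,0,-0.15],[0,0,0]],
    [[0,0,-0.35],[0,0,0]],
    [[0,0,-0.55],[0,0,0]],
    [[-0.1,0.2,-0.75],[0,0,0]],
    [[-0.1,0.4,-0.8],[0,0,0]],
    [[-0.1,0.55,-0.8],[0,0,0]],
    [[-0.1,0.55,-0.8],[0,0,0]],
    [[-0.1,0.55,-0.8],[0,0,0]],
  ],
)

```text
clock: 7.68
tool_pos: [0.4252, 0.0901, 0.2619]
eef_rot: [0.996, 0.087, -0.002, 0.0]
contact_force: [0.4, 0.6, 0.8]
opening: 0.649
finger_force: 0.0
```

Run:
```python
from plant import *; from h import *
s=get_state();w=snapshot("wrist");cv2.imwrite("pics/w4.png",w["img"])
np.savez("w4.npz",T=tool(s)@w["T_tool_cam"])
print(s["clock"],s["tool_pos"],s["q"].round(3),s["contact_force"])
```

```text
7.675 [0.42521581 0.09007476 0.26187288] [ 0.057  0.449 -0.541  2.065  0.345  0.718 -2.101] [0.42583911 0.57592359 0.84158369]
```

View pics/w4.png

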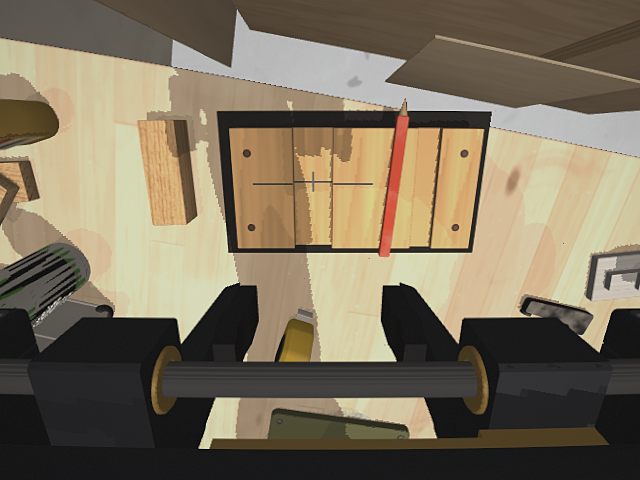

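The offcut stands on the bench at (168,172), clear of the mat, and the cross is visible at (313,182). Next I'll measure the cross and plan the move to the gauge.

Run:
```python
from plant import *; from h import *
w=snapshot("wrist");im=cv2.imread("pics/w4.png");T=np.load("w4.npz")["T"];s=get_state()
g=cv2.cvtColor(im,cv2.COLOR_BGR2GRAY)
col=np.arange(300,309);col=np.r_[col,np.arange(318,328)]
ry=np.mean([g[174:192,c].argmin()+174 for c in col]); rx=np.mean([g[r,304:322].argmin()+304 for r in list(range(174,179))+list(range(186,190))])
print("cross px",rx,ry);X=plane(w,[(rx,ry)],.021,T)[0];print(X.round(4))
L=[]
for x0,x1 in((255,292),(335,370)):
    xs=np.arange(x0,x1);ys=np.array([g[174:194,c].argmin()+174 for c in xs]);P=plane(w,np.c_[xs,ys],.035,T)
    print(np.median(P,0).round(4)); L.append(P)
P=np.vstack(L)[:,:2];v=np.linalg.svd(P-P.mean(0))[2][0];print("line dir deg",np.degrees(np.arctan2(v[1],v[0]))%180)
C=plane(w,[(230,128),(482,126),(470,249),(237,247)],.035,T);print("rail",C.round(4).tolist(),C.mean(0))
E_=plane(w,[(292.5,128),(293.5,140),(295,244),(332,127),(333,240)],.035,T);print("housing edges",E_.round(4).tolist())
for p in([.39,-.16,.28],[.36,-.29,.28]): print(rel(s,p,down(9.9)))
```

```text
cross px 313.0 181.0
[0.4408 0.0999 0.021 ]
[0.4327 0.1413 0.035 ]
[0.4472 0.0588 0.035 ]
line dir deg 100.02012093392634
rail [[0.4818, 0.1921, 0.035], [0.5288, -0.0596, 0.035], [0.3985, -0.0877, 0.035], [0.355, 0.1717, 0.035]] [0.44102438 0.05415487 0.035     ]
housing edges [[0.4927, 0.1296, 0.035], [0.4812, 0.1268, 0.035], [0.37, 0.108, 0.035], [0.5006, 0.0904, 0.035], [0.382, 0.067, 0.035]]
(array([-0.2637,  0.8052, -0.0606]), array([-0.0003,  0.0013,  0.0017]))
(array([-0.4389,  1.2139, -0.0602]), array([-0.0003,  0.0013,  0.0017]))
```

>>> send_rows(
  targets=[
    [[-0.3,0.9,-0.06],[0,0,0]],
    [[-0.3,0.9,-0.06],[0,0,0]],
    [[-0.3,0.9,-0.06],[0,0,0]],
    [[-0.3,0.9,-0.06],[0,0,0]],
    [[-0.3,0.9,-0.06],[0,0,0]],
    [[-0.3,0.9,-0.06],[0,0,0]],
  ],
)

```text
clock: 8.52
tool_pos: [0.3839, -0.1927, 0.2799]
eef_rot: [0.996, 0.086, -0.002, 0.0]
contact_force: [0.2, 0.0, 0.5]
opening: 0.651
finger_force: 0.0
```

>>> send_rows(
  targets=[
    [[-0.13,0.3,0],[0,0,0]],
    [[-0.13,0.3,0],[0,0,0]],
    [[-0.13,0.3,0],[0,0,0]],
    [[-0.13,0.3,0],[0,0,0]],
  ],
)

```text
clock: 9.02
tool_pos: [0.3624, -0.2844, 0.2803]
eef_rot: [0.996, 0.09, -0.002, -0.0]
contact_force: [0.0, -0.4, 0.3]
opening: 0.651
finger_force: 0.0
```

Run:
```python
from plant import *; from h import *
s=get_state();w=snapshot("wrist");cv2.imwrite("pics/w5.png",w["img"])
np.savez("w5.npz",T=tool(s)@w["T_tool_cam"])
print(s["clock"],s["tool_pos"],s["q"].round(3),s["contact_force"])
```

```text
9.025 [ 0.36243784 -0.28439659  0.28032267] [ 0.938  0.457 -0.553  1.972  0.329  0.805 -1.192] [ 0.02083117 -0.38192414  0.27793652]
```

View pics/w5.png

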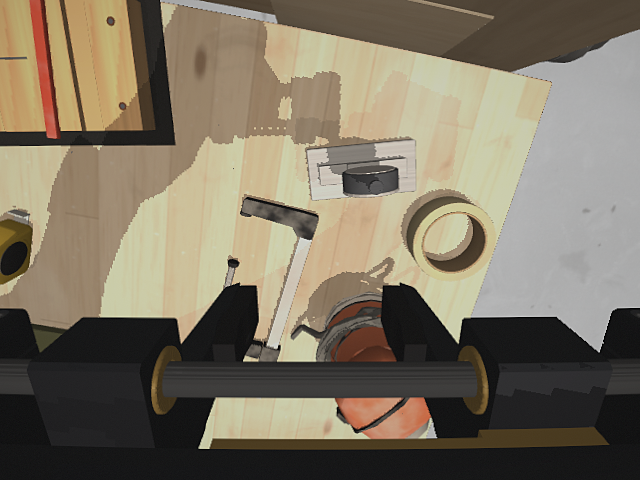

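The gauge plate's corners in the wrist picture are about (306,149), (414,138), (415,190) and (310,201). The dial case spans (342–398, 165–197) with its face towards the robot.

Run:
```python
from plant import *; from h import *
w=snapshot("wrist");im=cv2.imread("pics/w5.png");T=np.load("w5.npz")["T"];s=get_state();b=snapshot("side")
C=plane(w,[(306,149),(414,138),(415,190),(310,201)],.012,T);print("plate",C.round(4).tolist(),C.mean(0).round(4))
e=C[0]-C[1]+C[3]-C[2];print("y dir",np.degrees(np.arctan2(e[1],e[0])))
hsv=cv2.cvtColor(im,cv2.COLOR_BGR2HSV)
m=np.zeros((480,640),np.uint8);m[160:205,335:402]=((hsv[160:205,335:402,2]<75)*255)
c=max(cv2.findContours(m,0,2)[0],key=cv2.contourArea);print("case bbox",cv2.boundingRect(c))
# widest dial points at z=.080 (centre height)
print("case sides at z=.08",plane(w,[(342,184),(398,184)],.080,T).round(4).tolist())
# red object height: triangulate strongest red
for z in(.0,.05,.1,.15):print(z,"red w5",plane(w,[(330,330),(372,365)],z,T).round(3).tolist(),"side",plane(b,[(145,300),(150,350),(172,320)],z).round(3).tolist())
c0=C.mean(0);
for p in([.37,-.41,.28],): print(p,rel(s,p,down(10)))
print(proj(w,[[c0[0],c0[1],.08]],T))
```

```text
plate [[0.4083, -0.2603, 0.012], [0.4425, -0.3788, 0.012], [0.3849, -0.3954, 0.012], [0.3493, -0.2752, 0.012]] [ 0.3962 -0.3274  0.012 ]
y dir 106.30219203295833
case bbox (342, 168, 57, 26)
case sides at z=.08 [[0.387, -0.3024, 0.08], [0.397, -0.3568, 0.08]]
0.0 red w5 [[0.171, -0.334, 0.0], [0.124, -0.405, 0.0]] side [[0.103, -0.322, 0.0], [0.203, -0.428, 0.0], [0.203, -0.337, 0.0]]
0.05 red w5 [[0.203, -0.327, 0.05], [0.161, -0.389, 0.05]] side [[0.134, -0.336, 0.05], [0.229, -0.437, 0.05], [0.229, -0.35, 0.05]]
0.1 red w5 [[0.235, -0.319, 0.1], [0.199, -0.374, 0.1]] side [[0.164, -0.349, 0.1], [0.255, -0.446, 0.1], [0.255, -0.363, 0.1]]
0.15 red w5 [[0.266, -0.312, 0.15], [0.236, -0.358, 0.15]] side [[0.194, -0.363, 0.15], [0.281, -0.455, 0.15], [0.281, -0.376, 0.15]]
[0.37, -0.41, 0.28] (array([-0.0491,  0.4157,  0.0016]), array([-0.0002,  0.0011,  0.0017]))
[[368.78857824 179.39896939]]
```

Run:
```python
from plant import *; from h import *
s=get_state();print(rel(s,[.3962,-.3274,.2],down(106.2)))
```

```text
(array([0.0879, 0.1594, 0.2681]), array([-0.001 ,  0.0008, -0.5329]))
```

>>> send_rows(
  targets=[
    [[0.088,0.159,0.0],[0,0,-0.533]],
    [[0.088,0.159,0.0],[0,0,-0.533]],
    [[0.088,0.159,0.0],[0,0,-0.533]],
    [[0.088,0.159,0.0],[0,0,-0.533]],
    [[0.088,0.159,0.1],[0,0,-0.533]],
    [[0.088,0.159,0.1],[0,0,-0.533]],
    [[0.088,0.159,0.1],[0,0,-0.533]],
    [[0.088,0.159,0.2],[0,0,-0.533]],
    [[0.088,0.159,0.2],[0,0,-0.533]],
    [[0.088,0.159,0.268],[0,0,-0.533]],
    [[0.088,0.159,0.268],[0,0,-0.533]],
    [[0.088,0.159,0.268],[0,0,-0.533]],
  ],
)

```text
clock: 10.68
tool_pos: [0.3957, -0.3289, 0.2005]
eef_rot: [0.602, 0.799, -0.001, -0.001]
contact_force: [-0.1, -0.0, -0.2]
opening: 0.646
finger_force: 0.0
```

Run:
```python
from plant import *; from h import *
s=get_state();print(s["tool_pos"],s["q"].round(2),rel(s,[.3962,-.3274,.062],down(106.2)))
w=snapshot("wrist");a=snapshot("scene")
T=tool(s)@w["T_tool_cam"];np.savez("w6.npz",T=T);cv2.imwrite("pics/w6.png",w["img"])
print(proj(w,[[.3962,-.3274,.08],[.3962,-.3274,.121]],T))
cv2.imwrite("pics/m6.png",np.hstack([cv2.resize(w["img"],(400,300)),cv2.resize(a["img"][130:280,340:540],(400,300))]))
```

```text
[ 0.39568351 -0.32894564  0.20053951] [ 1.14  0.75 -0.92  1.91  0.78  0.89  0.1 ] (array([0.0046, 0.0046, 0.4618]), array([-0.0011,  0.0001, -0.0009]))
[[320.0838182  225.90364997]
 [320.03418072 243.00641168]]
```

View pics/m6.png

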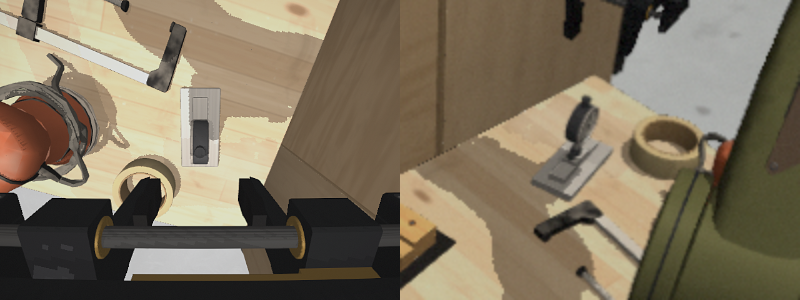

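The gauge sits centred at full-frame x≈320, under the fingers, with the case where predicted. Descending to grip.

>>> send_rows(
  targets=[
    [[0.005,0.004,0.1],[0,0,0]],
    [[0.005,0.004,0.22],[0,0,0]],
    [[0.005,0.004,0.33],[0,0,0]],
    [[0.005,0.004,0.41],[0,0,0]],
    [[0.005,0.004,0.45],[0,0,0]],
    [[0.005,0.004,0.46],[0,0,0]],
    [[0.005,0.004,0.46],[0,0,0]],
  ],
)

```text
clock: 11.65
tool_pos: [0.3958, -0.328, 0.0626]
eef_rot: [0.602, 0.798, -0.001, -0.001]
contact_force: [-0.1, 0.0, -0.5]
opening: 0.649
finger_force: 0.0
```

>>> send_rows(
  targets=[
    [[0,0,0],[0,0,0]],
    [[0,0,0],[0,0,0]],
    [[0,0,0],[0,0,0]],
    [[0,0,0],[0,0,0]],
    [[0,0,0],[0,0,0]],
    [[0,0,0],[0,0,0]],
    [[0,0,0],[0,0,0]],
  ],
  fingers=0.0,
  newtons=40,
)

```text
clock: 12.52
tool_pos: [0.3953, -0.3279, 0.0621]
eef_rot: [0.602, 0.799, -0.002, -0.001]
contact_force: [-0.8, -0.8, 2.6]
opening: 0.247
finger_force: 40.0
```

Run:
```python
from plant import *; from h import *
s=get_state();print(s["tool_pos"],R.from_quat(s["eef_rot"]).as_matrix().round(4),s["q"].round(2),s["contact_force"].round(2),s["moment"].round(3),s["opening"]*88,s["finger_force"])
```

```text
[ 0.39532889 -0.32785993  0.06208481] [[-2.752e-01  9.614e-01 -3.700e-03]
 [ 9.614e-01  2.752e-01 -1.200e-03]
 [-1.000e-04 -3.900e-03 -1.000e+00]] [ 1.02  0.94 -0.71  2.01  1.09  0.64 -0.17] [-0.8  -0.78  2.64] [-0.081 -0.074  0.045] 21.76665338496157 39.991604257375
```

Gripped at 21.8 mm, with the base underside 50.1 mm below the TCP. I'll lift it and carry it over.

>>> send_rows(
  targets=[
    [[0,0,-0.03],[0,0,0]],
    [[0,0,-0.1],[0,0,0]],
    [[0,0,-0.2],[0,0,0]],
    [[0,0,-0.32],[0,0,0]],
    [[0,0,-0.42],[0,0,0]],
    [[0,0,-0.46],[0,0,0]],
    [[0,0,-0.46],[0,0,0]],
  ],
)

```text
clock: 13.4
tool_pos: [0.3956, -0.3278, 0.2]
eef_rot: [0.602, 0.798, -0.002, -0.001]
contact_force: [-0.3, -0.9, -3.3]
opening: 0.243
finger_force: 40.0
```

Run:
```python
from plant import *; from h import *
s=get_state();print(s["tool_pos"],s["q"].round(2),s["contact_force"].round(2),s["moment"].round(3),s["opening"]*88)
for p in([.418,-.11,.2],[.4405,.0997,.2]):print(rel(s,p,down(100)))
```

```text
[ 0.39562154 -0.32779665  0.20001775] [ 1.13  0.74 -0.91  1.92  0.77  0.88  0.1 ] [-0.29 -0.89 -3.26] [-0.034 -0.111 -0.036] 21.358925219363794
(array([ 0.6775,  0.2714, -0.0012]), array([-0.0012,  0.0001,  0.0331]))
(array([ 1.3289,  0.5357, -0.0024]), array([-0.0012,  0.0001,  0.0331]))
```

>>> send_rows(
  targets=[
    [[0.1,0.04,0],[0,0,0.005]],
    [[0.25,0.1,0],[0,0,0.015]],
    [[0.4,0.16,0],[0,0,0.025]],
    [[0.55,0.22,0],[-0.001,0,0.033]],
    [[0.7,0.28,0],[-0.001,0,0.033]],
    [[0.85,0.34,0],[-0.001,0,0.033]],
    [[0.95,0.38,0],[-0.001,0,0.033]],
    [[1.0,0.4,0],[-0.001,0,0.033]],
    [[1.0,0.4,0],[-0.001,0,0.033]],
  ],
)

```text
clock: 14.52
tool_pos: [0.4281, -0.0051, 0.1987]
eef_rot: [0.641, 0.767, -0.001, -0.001]
contact_force: [-0.5, -0.4, -3.1]
opening: 0.248
finger_force: 40.0
```

Run:
```python
from plant import *; from h import *
s=get_state();print(s["tool_pos"],s["q"].round(2),s["contact_force"].round(2))
for p in([.4405,.0997,.125],):print(rel(s,p,down(100)))
```

```text
[ 0.42805724 -0.00512175  0.19870315] [ 0.44  0.63 -0.84  2.16  0.76  0.69 -0.75] [-0.52 -0.37 -3.12]
(array([0.3363, 0.1034, 0.2457]), array([-0.0008, -0.0003,  0.0012]))
```

>>> send_rows(
  targets=[
    [[0.12,0.035,0],[0,0,0.001]],
    [[0.25,0.075,0.05],[0,0,0.001]],
    [[0.32,0.098,0.13],[0,0,0.001]],
    [[0.336,0.103,0.2],[0,0,0.001]],
    [[0.336,0.103,0.245],[0,0,0.001]],
    [[0.336,0.103,0.245],[0,0,0.001]],
    [[0.336,0.103,0.245],[0,0,0.001]],
  ],
)

```text
clock: 15.4
tool_pos: [0.4414, 0.0976, 0.126]
eef_rot: [0.644, 0.765, -0.001, -0.0]
contact_force: [0.1, -0.4, -3.7]
opening: 0.244
finger_force: 40.0
```

Run:
```python
from plant import *; from h import *
s=get_state();print(s["tool_pos"],s["q"].round(2),s["contact_force"].round(2),s["moment"].round(3))
print(R.from_quat(s["eef_rot"]).as_matrix().round(4))
print(rel(s,[.4405,.0997,.0851],down(100)))
a=snapshot("scene");b=snapshot("side");X=[[.4405,.0997,.021]];tip=s["tool_pos"]-[0,0,.0701]
pa=proj(a,X)[0];pb=proj(b,X)[0];print("cross",pa,pb,"tip",proj(a,tip),proj(b,tip))
ca=a["img"][200:320,220:380];cb=b["img"][150:270,260:420]
cv2.imwrite("pics/m7.png",np.hstack([cv2.resize(ca,(400,300),interpolation=2),cv2.resize(cb,(400,300),interpolation=2)]))
```

```text
[0.44144593 0.09762503 0.12601699] [ 0.09  0.76 -0.67  2.16  0.95  0.55 -1.13] [ 0.14 -0.42 -3.72] [-0.053 -0.073  0.024]
[[-1.701e-01  9.854e-01 -1.100e-03]
 [ 9.854e-01  1.701e-01 -6.000e-04]
 [-4.000e-04 -1.200e-03 -1.000e+00]]
(array([ 0.0074, -0.0018,  0.1364]), array([-0.0004,  0.0001, -0.0012]))
cross [287.09596295 269.93192519] [327.27569456 226.29206428] tip [[286.64299771 259.32334051]] [[327.40040956 219.68164676]]
```

View pics/m7.png

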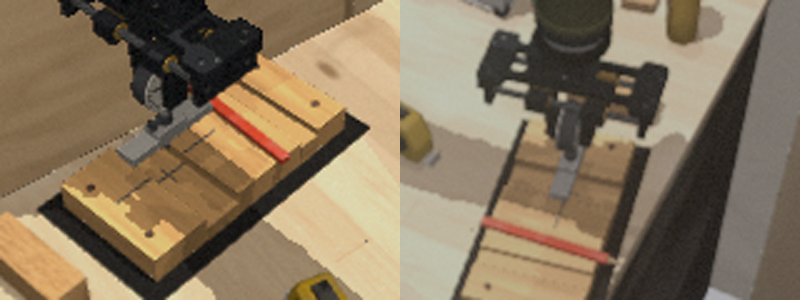

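The gauge hangs over the housing, square to it, and the visible cross at (168,175) in the crop matches its predicted pixel. Descending to just above the shoulders.

>>> send_rows(
  targets=[
    [[0.007,-0.001,0.04],[0,0,0]],
    [[0.007,-0.001,0.08],[0,0,-0.001]],
    [[0.007,-0.001,0.11],[0,0,-0.001]],
    [[0.007,-0.001,0.126],[0,0,-0.001]],
    [[0.007,-0.001,0.126],[0,0,-0.001]],
    [[0.007,-0.001,0.126],[0,0,-0.001]],
  ],
)

```text
clock: 16.25
tool_pos: [0.4408, 0.1004, 0.0885]
eef_rot: [0.643, 0.766, -0.0, -0.0]
contact_force: [-0.2, -0.8, -1.8]
opening: 0.245
finger_force: 40.0
```

Run:
```python
from plant import *; from h import *
s=get_state();print(s["tool_pos"],s["contact_force"].round(2),s["moment"].round(3));print(rel(s,[.4404,.0997,.0851],down(100)))
```

```text
[0.44083431 0.10037871 0.0884656 ] [-0.25 -0.78 -1.84] [-0.136 -0.056  0.014]
(array([-0.002 , -0.0018,  0.0112]), array([-0.0001,  0.0001,  0.0002]))
```

>>> send_rows(
  targets=[
    [[-0.001,-0.002,0.005],[0,0,0]],
    [[-0.001,-0.002,0.008],[0,0,0]],
    [[-0.001,-0.002,0.01],[0,0,0]],
    [[-0.001,-0.002,0.01],[0,0,0]],
  ],
)

```text
clock: 16.75
tool_pos: [0.4403, 0.1001, 0.0852]
eef_rot: [0.643, 0.766, -0.0, -0.0]
contact_force: [1.8, 0.2, -1.5]
opening: 0.244
finger_force: 40.0
```

>>> send_rows(
  targets=[
    [[0,0,0.001],[0,0,0]],
    [[0,0,0.002],[0,0,0]],
    [[0,0,0.002],[0,0,0]],
  ],
)

```text
clock: 17.12
tool_pos: [0.4403, 0.1001, 0.085]
eef_rot: [0.642, 0.766, -0.0, 0.0]
contact_force: [1.2, -0.1, 5.7]
opening: 0.249
finger_force: 40.0
```

>>> send_rows(
  targets=[
    [[0,0,0],[0,0,0]],
    [[0,0,0],[0,0,0]],
  ],
)

```text
clock: 17.38
tool_pos: [0.4403, 0.1001, 0.085]
eef_rot: [0.642, 0.766, -0.0, 0.0]
contact_force: [-0.3, -0.3, 6.9]
opening: 0.246
finger_force: 40.0
```

Run:
```python
from plant import *; from h import *
F=[];M=[]
for i in range(4):
    b=snapshot("side");s=get_state();F.append(s["contact_force"]);M.append(s["moment"])
a=snapshot("scene")
print(s["clock"],s["tool_pos"],np.round(F,2).tolist(),np.mean(M,0).round(3),s["opening"]*88)
print(R.from_quat(s["eef_rot"]).as_matrix().round(4))
ca=a["img"][200:320,220:380];cb=b["img"][150:270,260:420]
cv2.imwrite("pics/m8.png",np.hstack([cv2.resize(ca,(400,300),interpolation=2),cv2.resize(cb,(400,300),interpolation=2)]))
```

```text
17.575 [0.44029688 0.10014288 0.08502707] [[-0.57, -0.52, 5.48], [-0.27, -0.11, 5.67], [0.79, 0.04, 6.1], [0.79, -0.59, 5.52]] [-0.077 -0.005 -0.006] 21.628442242360713
[[-1.744e-01  9.847e-01 -0.000e+00]
 [ 9.847e-01  1.744e-01 -1.000e-04]
 [-1.000e-04 -0.000e+00 -1.000e+00]]
```

View pics/m8.png

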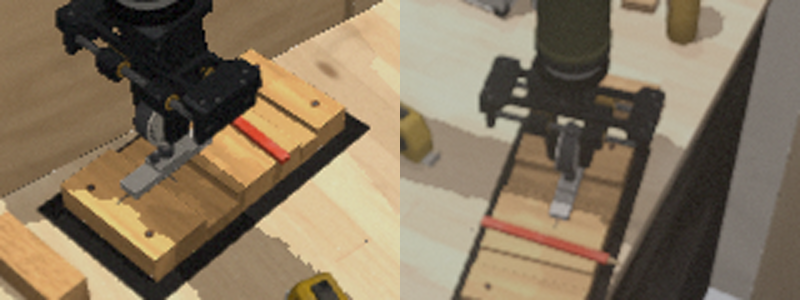

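The base sits flat across the housing with the carried-over pencil line running out from under its middle, and the dial is still visible. The arm is pushing with about 6 N, and the gauge's own weight brings the load on the rail to about 9 N. I'll hand it in.

```bash
python3 -c "
from plant import *
print(finish_job())"
```

```text
the job is handed in; nothing more can be done
None
```

I set the offcut on the bench beside the rail and handed the job in with the gauge held flat and square on both shoulders, its tip over the cross to within the roughly 2 mm calibration; the arm pushes with about 6 N (about 9 N on the rail with the gauge's weight), and the glue bottle was not touched.

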